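Check the seal groove, then close the dust-filter cover

TASK

Check that the dust filter's seal groove is clear: take the scriber from its wooden block and run its tip slowly (about 4 cm/s), down inside the groove, from the groove's left end to its right end as seen from the robot, then stand the scriber back in its block, fully home, and let go of it. Then, with the cover still up on its springs, turn the wing fastener clockwise until it lines up with the two marks on the cover, and only after that press the cover down flush with its frame. Finish while still holding the cover pressed flush; leave everything else on the bench where it is.

Things in the scene. Friction and masses are not known exactly. Their poses are not given: they have to be found in the camera images.
- housing: grey steel filter housing, fixed, 210 mm (its x, depth) x 200 mm (y, width) x 60 mm high, yaw within 0.35 rad of square. Origin: centre of its underside; x away from the robot, y left, z up. Its flat frame top, 60 mm above the bench, has a recess with an aluminium cover, and in front of the cover a seal groove along y. A stub pipe 48 mm across sticks out 22 mm at the far side
- groove_left (a point): left end wall of the seal groove, mid-width, at frame-top level; axes as the housing. The groove is straight along the housing's y at its x = -85 mm, 10 mm wide, 8 mm deep, 150 mm long, with a flat dark rubber-lined floor and closed ends
- groove_right (a point): right end wall of the seal groove, mid-width, at frame-top level; axes as the housing
- cover (a joint): how far the cover is pressed down, m: 0 = up on its springs, its top 8 mm proud of the frame; 0.008 = fully down at a hard stop, its top flush with the frame. It moves straight down and springs up again when let go: about 4.5 N starts it, about 11 N holds it fully down
- cover_top (a point): centre of the cover's top, at the foot of the fastener; axes as the housing. The cover is 146 mm (x) x 168 mm (y), its top 68 mm above the bench when up, 60 mm when flush. Two dark engraved marks, 26 x 5 mm, lie on it along the housing's y, centred 58 mm left and right of the fastener
- fastener (a joint): angle of the wing fastener, rad, growing clockwise seen from above: 0 = wing along the housing's x, 1.571 = wing (and the slot line on its top) in line with the two marks, along the housing's y. Starts at 0.15 to 0.75; stops only at 0 and 2.1, none at the aligned place; about 0.05 N m of friction; stays where left
- wing (a point): on the fastener's axis, at the height to grip, 20 mm above the cover's top; x along the wing. The wing is a steel bar 46 mm long, 10 mm thick, from 6 to 32 mm above the cover, on a disc 34 mm across and 6 mm high at the cover's centre. It moves down with the cover, so the cover can be pressed down by it
- stylus: scriber standing upright, tip down, in its block; 121 mm long, about 80 g. Origin: at its tip, z along it towards the handle. Steel point 3 mm wide at the tip, widening to a shank 8 mm thick at 14 mm; brass collar 24 mm across from 45 to 51 mm; round wooden handle 15 mm thick from 51 to 121 mm
- stylus_tip (a point): the scriber's tip (same point as stylus)
- holder: plain wooden block 80 x 80 x 60 mm, fixed, with one hole in the middle of its top; it stands left or right of the housing. Origin: centre of its underside, z up. The scriber's collar rests on its top, so that the tip is then 15 mm above the bench
- holder_hole0 (a point): centre of the hole's mouth, on the block's top; the hole is 13 mm across and 54 mm deep
- bur_stand: bystander: fixed wooden stand 85 x 75 mm, 35 mm high, with nine thin burs up to 78 mm above the bench, on the other side of the housing; origin at the centre of its underside
- hammer: bystander: small bench hammer, lying; leave it alone
- dish: bystander: small copper bowl, 72 mm across, 30 mm high; leave it alone
- jar: bystander: small amber glass jar, 56 mm across, 70 mm high; leave it alone
- bench_block: bystander: square steel bench block, 75 x 75 x 22 mm; leave it alone
- screwdriver: bystander: screwdriver with a wooden handle, lying; leave it alone
- ring_box: bystander: small wooden box, 90 x 65 x 50 mm; leave it alone
- bangle: bystander: brass ring lying flat, 62 mm across, 12 mm high; leave it alone
Mind the look-alikes: they are no part of the job. Leave any red look-alike of the holder alone. Leave any green look-alike of the stylus alone.

How it is judged:
By the outcome, as a careful person would: the job done as asked, in the order asked, and still so for the second after the job is handed in, while the arm keeps its last pose, push and grip.
It also fails if it takes over 64 s, if anything falls off the work surface, if the arm or the gripper's body presses on something with over 40 N, if the wrist force passes 120 N, or if a joint passes its speed limit or range.

ROBOT

A 7-joint arm with a two-finger parallel gripper is mounted at the origin on the work surface. World frame = base frame: x ahead of the robot, y to its left, z up, the work surface at z = 0. Lengths are in m, angles in rad, forces in N, time in s.
With the tool pointing down it reaches from about 0.35 to 0.9 m from the base axis. Payload 8.1 kg.
Tool frame: the origin (TCP) lies midway between the tips of the shut fingers; the grasp point (between the pads) lies 19 mm behind it; z points along the fingers, y is the line along which they close (so a half turn about z gives the same grasp; the last joint's range is limited). The gripper opens to 92 mm and grips with 3 to 60 N. Pads are 19 mm wide; open, the fingers measure 130 mm over their backs; the gripper's body (75 mm by 190 mm) begins 47 mm behind the grasp point.
Start: joints at [-1.32, 0.434, 0.025, 1.573, -0.012, 1.134, -0.075], TCP at [0.217, 0.586, 0.227] pointing down, gripper open.
Joint ranges: [-2.62, 2.62], [-0.44, 2.09], [-1.27, 1.32], [0.08, 2.57], [-1.32, 4.46], [0.12, 2], [-2.74, 2.74]. Speed limits (rad/s): [2.22, 2.22, 3.01, 3.01, 3.14, 3.14, 3.14].

INTERFACE

Orientations are given as a rotation vector (axis times angle).
In Python, from cell import arm gives the robot as it stands.
- The arm moves only by the tool carry_out, never from a script. Its arguments are lists of equal length, an entry for each row: "claw": the finger opening in cm, from 0 to 9.18; "delta_pos": the shift along the tool's x, y, z in cm, a list of three; "angular": the turn, a rotation vector about the tool's x, y, z in rad, a list of three. In form: {"claw": [claw, ...], "delta_pos": [[dx, dy, dz], ...], "angular": [[ax, ay, az], ...]}. A call has 1 to 20 rows; each row shifts and turns the commanded pose from where the row before left it, along the tool's axes as they then stand; what a row does not reach is not made up. A row lasts 1/10 s, in which the tool goes at most 50 mm and 8.59 degrees, less where a joint would pass 70% of its speed; a pose out of reach is approached as far as the arm can. A call with a gripper value outside its range is refused whole. The fingers move at their own pace and stop on an object; "force" is the grip in N (left out, the last holds). Time passes only in rows, so rows that do not move let the fingers close. It gives the time, the measured TCP pose, the force, the opening and the grip force at its end, in the units of the state.
- arm.observe(): the state, without advancing time (a new reading comes with each control period).
- arm.get_image(name): name is "scene" or "top" or "wrist"; returns a dict with "frame" (400x640x3 uint8, red, green, blue), "mtx" (3x3 intrinsics, pixels), "T" (4x4, takes a point from camera to world coordinates). Camera axes: x right, y down, z forward; pixel columns grow to the right and rows downward; lengths in m; the calibration is good to about 2 mm. A picture is of the moment at which its call begins. There is no depth.
- arm.sign_off(): hands the job in; it is judged then, once.
Trained networks look in a picture, given as the dict that the camera call returned (one of the last four; its "shot" number tells which), for a name from the list of things; names that differ only in an ending like _2 or _b are one class to them, and where a whole thing is asked for, a point or a joint stands for the part that bears it (a point fixed in the world has none). Each returns a list of dicts, best first, with "conf" (0 to 1); they miss things now and then, are a little off and sometimes report something else, mostly with a low value. They report only what shows in the picture. A call takes as long as a camera call. They do not tell look-alikes from the thing itself.
- arm.look_for(label, picture): "centre" ([column, row] as shares, 0 to 1, of the picture: columns of its width, rows of its height, amid what is visible of it).
- arm.trace(label, picture): "region" (400x640 bool, what is visible of it) and "centre" ([column, row] as shares, 0 to 1, of the picture: columns of its width, rows of its height, amid what is visible of it).
- arm.place_of(label, picture): "centre" ([column, row] as shares, 0 to 1, of the picture: columns of its width, rows of its height: a listed point, or the origin of a listed thing).
The state is a dict: "clock": time; "joints": joint angles; "dq": joint speeds; "joint_efforts": joint torques, N m; "position": TCP position; "ee_rot": TCP orientation; "force": force on the tool from outside, world axes, zero at the start; "ft_torque": the same for the moment, N m; "width": opening from 0.0 (shut) to 1.0 (fully open); "gripper_force": force on a finger pad.
Only numpy, scipy, OpenCV 4.12 (cv2) and the standard library are available. Lean on these libraries where they do the work, as an engineer would, in place of code of your own. Each camera call takes 0.05 s, during which the arm holds its last target. There are 200 camera calls.

## Working session

There is one attempt and no reset: what is moved stays moved. The work goes in short steps, Python scripts to look and compute and a tool call to move; the robot and the scene stay as the last step left them, time stands still between calls to the robot, and variables do not carry over. Pictures are saved under pics/ and viewed, at most 13 in all, crops included, and the job is handed in when it is done.

Besides the shell and the picture viewer there is one more tool, called after "Request:" by a JSON object that holds its "fn" and its "kwargs", one argument or row to a line. carry_out: Moves the arm, as the interface text tells. Its arguments: {"type":"object","properties":{"claw":{"type":"array","items":{"type":"number"}},"delta_pos":{"type":"array","items":{"type":"array","items":{"type":"number"}}},"angular":{"type":"array","items":{"type":"array","items":{"type":"number"}}},"force":{"type":"number"}},"required":["claw","delta_pos","angular"]}

```bash
mkdir -p pics; ls; python3 - <<'E'
from cell import arm
import cv2,numpy as np
s=arm.observe(); print(s)
for n in("scene","top","wrist"):
    p=arm.get_image(n); cv2.imwrite(f"pics/{n}0.png",p["frame"][:,:,::-1])
    print(n,p["mtx"].tolist(),p["T"].round(4).tolist())
    for l in("housing","groove_left","groove_right","cover_top","wing","stylus","holder","holder_hole0","bur_stand"):
        print(l,[(round(d["conf"],2),(np.array(d["centre"])*[640,400]).round(1).tolist()) for d in arm.place_of(l,p)][:3])
E
```

```text
pics
{'clock': 0.0, 'joints': array([-1.31960814,  0.43517614,  0.02499117,  1.57407684, -0.01159791,
        1.13399581, -0.075114  ]), 'dq': array([ 0.00031997,  0.00033234, -0.00028422, -0.00045051, -0.00028221,
        0.00052908, -0.00147554]), 'joint_efforts': array([-1.88334139e-03, -6.67834640e+01,  9.84830260e-01, -3.14460468e+01,
       -6.03516586e-02,  4.27504582e-02,  1.86285561e-04]), 'position': array([0.21642447, 0.58580126, 0.22598212]), 'ee_rot': array([-5.52967468e-01, -3.09242103e+00,  2.36598900e-03]), 'force': array([ 0.5948573 , -0.61125176, -0.50530082]), 'ft_torque': array([ 0.06221308, -0.01824159, -0.00644524]), 'gripper_force': 0.0, 'width': 0.9948340000979335}
scene [[517.4776538741534, 0.0, 316.47552099841806], [0.0, 517.4776538741534, 194.60722712141197], [0.0, 0.0, 1.0]] [[0.734, 0.4993, -0.4604, 1.2143], [0.679, -0.5271, 0.5109, -0.7119], [0.0124, -0.6877, -0.7259, 1.0969], [0.0, 0.0, 0.0, 1.0]]
housing [(0.93, [313.0, 224.0])]
groove_left [(0.64, [309.4, 177.5]), (0.35, [386.2, 264.2]), (0.16, [238.7, 257.2])]
groove_right [(0.98, [272.6, 215.1])]
co
[... 641 characters left out ...]
ght [(0.84, [357.8, 215.1])]
cover_top [(0.67, [302.9, 218.2]), (0.55, [326.9, 182.2]), (0.5, [476.2, 217.7])]
wing [(0.5, [329.1, 180.1])]
stylus [(0.61, [267.9, 242.5])]
holder [(0.91, [172.8, 278.7]), (0.67, [229.6, 223.2])]
holder_hole0 [(0.69, [228.0, 225.5])]
bur_stand [(0.77, [406.1, 208.5]), (0.35, [300.4, 216.8])]
wrist [[278.4777838253108, 0.0, 314.7518675372721], [0.0, 278.4777838253108, 201.63687875582792], [0.0, 0.0, 1.0]] [[0.3463, 0.8997, 0.2657, 0.1449], [0.9381, -0.332, -0.0987, 0.6133], [-0.0006, 0.2834, -0.959, 0.3857], [0.0, 0.0, 0.0, 1.0]]
housing []
groove_left []
groove_right []
cover_top []
wing []
stylus []
holder []
holder_hole0 [(0.86, [230.1, 309.6])]
bur_stand []
```

```bash
python3 - <<'E'
import cv2
a=cv2.imread("pics/scene0.png")[60:330,170:530]; cv2.imwrite("pics/s1.png",cv2.resize(a,(800,600),interpolation=cv2.INTER_CUBIC))
a=cv2.imread("pics/top0.png")[120:330,150:430]; cv2.imwrite("pics/t1.png",cv2.resize(a,(800,600),interpolation=cv2.INTER_CUBIC))
E
```

```text
(no output)
```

View pics/s1.png

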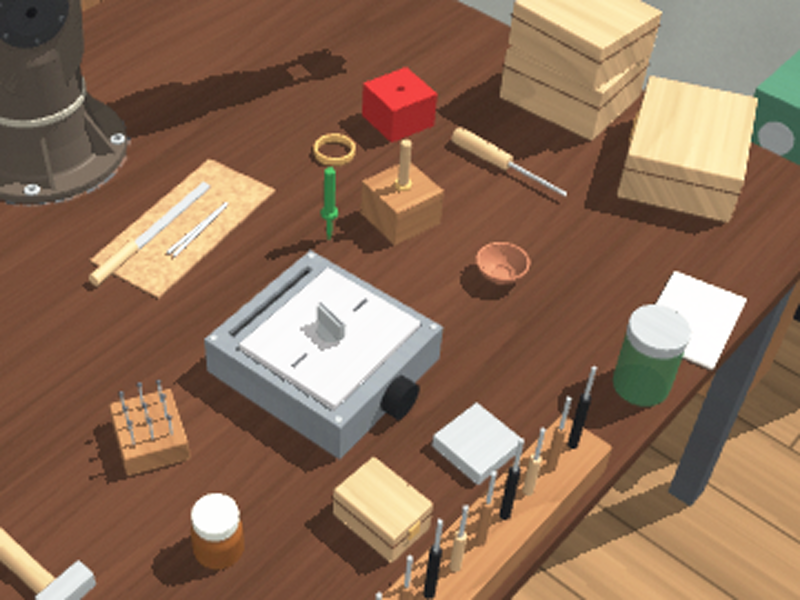

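View pics/t1.png

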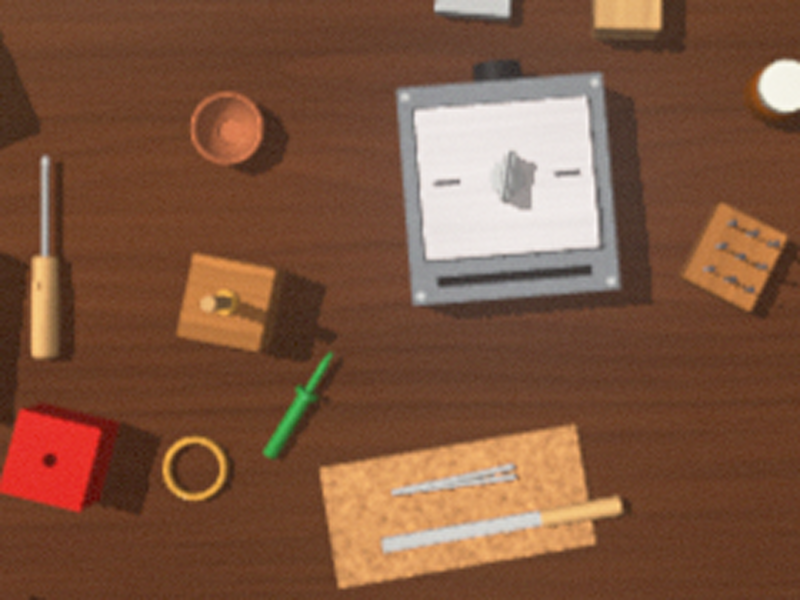

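The upright scriber stands in the plain wooden block, left of the housing at top-view pixel (229,225). The red block and the green scriber, which is lying down, are the decoys. The wing is at about (329,182). Next I'll work out positions.

```bash
cat > h.py <<'E'
import numpy as np,cv2
from scipy.spatial.transform import Rotation as R
def topl(p,uv,z):
    uv=np.atleast_2d(uv).astype(float); d=np.c_[uv,np.ones(len(uv))]@np.linalg.inv(p["mtx"]).T@p["T"][:3,:3].T
    o=p["T"][:3,3]; return (o+d*((z-o[2])/d[:,2])[:,None])
def proj(p,X):
    X=np.atleast_2d(X); c=(X-p["T"][:3,3])@p["T"][:3,:3]@p["mtx"].T; return c[:,:2]/c[:,2:]
def cover(p,z=.068):
    f=p["frame"].astype(int); m=((f.min(2)>165)&(f.max(2)-f.min(2)<40)).astype(np.uint8)
    n,l,st,c=cv2.connectedComponentsWithStats(m)
    X=[]
    for i in np.argsort(-st[1:,4])[:4]+1:
        ys,xs=np.where(l==i); q=topl(p,np.c_[xs,ys],z)[:,:2]
        r=cv2.minAreaRect((q*1000).astype(np.float32)); X.append((np.round(r[0],1),np.round(r[1],1),round(r[2],2)))
    return X
def rel(arm,target,rotvec=None):
    s=arm.observe(); r=R.from_rotvec(s["ee_rot"]); return r.inv().apply(np.array(target)-s["position"])*100
E
python3 - <<'E'
from h import *
from cell import arm
for n in("scene","top"):
    p=arm.get_image(n); print(n,cover(p))
    for l,z in(("groove_left",.06),("groove_right",.06),("cover_top",.068),("wing",.088),("holder_hole0",.06),("holder",0),("stylus",0.015)):
        print(l,[(round(d["conf"],2),topl(p,np.array(d["centre"])*[640,400],z)[0].round(3)) for d in arm.place_of(l,p)])
    for d in arm.trace("stylus",p)+arm.trace("holder",p):
        ys,xs=np.where(d["region"]);print(round(d["conf"],2),xs.min(),xs.max(),ys.min(),ys.max(),len(xs), topl(p,[[xs.mean(),ys.mean()]],.06).round(3))
s=arm.observe();print(R.from_rotvec(s["ee_rot"]).as_matrix().round(3))
E
```

```text
scene [(array([596.8, -29. ]), array([206.7, 196. ]), 3.69), (array([898.5, 293.8]), array([112.3, 139.3]), 11.23), (array([ 726.5, 1537.6]), array([485.6, 324.3]), 44.23), (array([-316.1, -157. ]), array([ 76.2, 203.1]), 70.21)]
groove_left [(0.74, array([0.498, 0.044, 0.06 ])), (0.71, array([ 0.592, -0.015,  0.06 ]))]
groove_right []
cover_top [(0.61, array([ 0.6  , -0.023,  0.068]))]
wing [(0.27, array([ 0.842, -0.061,  0.088]))]
holder_hole0 [(0.93, array([0.465, 0.258, 0.06 ])), (0.67, array([0.344, 0.407, 0.06 ])), (0.67, array([ 0.71 , -0.318,  0.06 ]))]
holder [(0.8, array([0.347, 0.405, 0.   ])), (0.67, array([0.491, 0.248, 0.   ])), (0.17, array([0.43 , 0.302, 0.   ]))]
stylus [(0.57, array([0.44 , 0.145, 0.015])), (0.45, array([0.481, 0.254, 0.015]))]
0.62 348 355 122 145 135 [[0.459 0.284 0.06 ]]
0.83 332 369 135 169 901 [[0.51  0.218 0.06 ]]
0.8 333 366 91 123 800 [[0.367 0.383 0.06 ]]
top [(array([603.2, -24.4]), array([146.8, 167.4]), 3.55), (array([869.8, 340.5]), array([ 94.4, 131.7]), 11.3), (array([ 532.8, -680.5]), array([110.3, 156.6]), 88.8), (array([798.2,   3.
[... 187 characters left out ...]
]))]
wing [(0.43, array([ 0.61 , -0.027,  0.088])), (0.19, array([ 0.771, -0.138,  0.088]))]
holder_hole0 [(0.84, array([0.485, 0.238, 0.06 ])), (0.68, array([0.337, 0.404, 0.06 ]))]
holder [(0.71, array([0.491, 0.256, 0.   ])), (0.57, array([0.347, 0.419, 0.   ]))]
stylus [(0.54, array([0.445, 0.148, 0.015])), (0.4, array([0.494, 0.249, 0.015])), (0.27, array([ 0.511, -0.117,  0.015]))]
0.6 242 263 247 280 180 [[0.378 0.183 0.06 ]]
0.42 388 424 192 228 859 [[ 0.522 -0.242  0.06 ]]
0.38 220 232 222 229 84 [[0.487 0.254 0.06 ]]
0.73 150 189 262 297 1082 [[0.343 0.408 0.06 ]]
0.56 212 248 211 242 838 [[0.485 0.241 0.06 ]]
[[-0.938  0.347  0.   ]
 [ 0.347  0.938 -0.   ]
 [-0.    -0.    -1.   ]]
```

Request:
{"fn": "carry_out", "kwargs": {
  "claw": [6,6,6,6,6,6,6,6,6,6,6,6,6,6,6],
  "delta_pos": [
    [-3.53,-2.92,-0.5],
    [-3.53,-2.92,-0.5],
    [-3.53,-2.92,-0.5],
    [-3.53,-2.92,-0.5],
    [-3.53,-2.92,-0.5],
    [-3.53,-2.92,-0.5],
    [-3.53,-2.92,-0.5],
    [-3.53,-2.92,-0.5],
    [-3.53,-2.92,-0.5],
    [-3.53,-2.92,-0.5],
    [-3.53,-2.92,-0.5],
    [0,0,0],
    [0,0,0],
    [0,0,0],
    [0,0,0]
  ],
  "angular": [
    [0,0,0],
    [0,0,0],
    [0,0,0],
    [0,0,0],
    [0,0,0],
    [0,0,0],
    [0,0,0],
    [0,0,0],
    [0,0,0],
    [0,0,0],
    [0,0,0],
    [0,0,-0.139],
    [0,0,-0.139],
    [0,0,-0.139],
    [0,0,0]
  ]
}}

```text
clock: 4.0
position: [0.4696, 0.1503, 0.2819]
ee_rot: [-0.102, 3.14, 0.0]
force: [0.6, 0.3, -0.1]
width: 0.657
gripper_force: 0.0
```

```bash
python3 - <<'E'
from h import *
from cell import arm
p=arm.get_image("wrist"); cv2.imwrite("pics/w2.png",p["frame"][:,:,::-1]); np.savez("w2.npz",**{k:p[k] for k in("frame","mtx","T")})
print(cover(p))
for l,z in(("groove_left",.06),("groove_right",.06),("cover_top",.068),("wing",.088),("holder_hole0",.06),("holder",0)):
    print(l,[(round(d["conf"],2),topl(p,np.array(d["centre"])*[640,400],z)[0].round(4)) for d in arm.place_of(l,p)])
s=arm.observe();print(s["position"],s["clock"],s["joints"].round(2),R.from_rotvec(s["ee_rot"]).as_matrix().round(3))
E
```

```text
[(array([538.9, -24. ]), array([102.9, 197.1]), 3.3), (array([274.5,  43.1]), array([ 13.1, 138.8]), 8.46), (array([315.7,  49.5]), array([ 12.7, 108. ]), 10.02), (array([672. ,  75.9]), array([15.6, 30.8]), 78.84)]
groove_left [(0.71, array([0.5051, 0.048 , 0.06  ])), (0.59, array([0.5172, 0.3953, 0.06  ]))]
groove_right [(0.75, array([ 0.5131, -0.1092,  0.06  ]))]
cover_top []
wing []
holder_hole0 [(0.7, array([0.4866, 0.2472, 0.06  ])), (0.63, array([0.3416, 0.4176, 0.06  ]))]
holder [(0.86, array([0.483 , 0.2491, 0.    ])), (0.76, array([0.3382, 0.4187, 0.    ]))]
[0.46946335 0.15053726 0.28173355] 4.35 [-0.61  0.17  0.23  1.82 -0.04  1.16  1.26] [[-0.998 -0.062  0.   ]
 [-0.062  0.998  0.   ]
 [-0.     0.    -1.   ]]
```

View pics/w2.png

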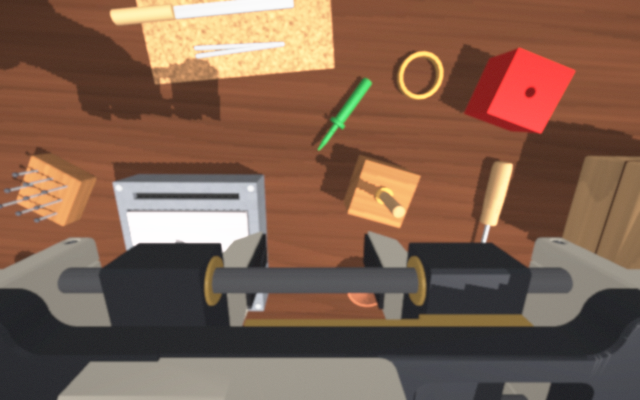

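```bash
python3 - <<'E'
from h import *
T=dict(frame=cv2.imread("pics/top0.png")[:,:,::-1],mtx=np.array([[415.3537,0,320.7777],[0,415.3537,198.1001],[0,0,1]]),T=np.array([[-0.0168,-0.9987,0.0477,0.5043],[-0.9998,0.0163,-0.0113,0.0058],[0.0105,-0.0478,-0.9988,1.2037],[0,0,0,1.]]))
W=dict(np.load("w2.npz"))
for n,p,(a,b,c,d) in(("top",T,(295,365,210,225)),("wrist",W,(125,250,188,206))):
    g=p["frame"][c:d,a:b].astype(int).sum(2)/3
    m=(g<95)
    print(n,g.min(),np.median(g))
    ncc,l,st,_=cv2.connectedComponentsWithStats(m.astype(np.uint8)); i=1+np.argmax(st[1:,4]); ys,xs=np.where(l==i)
    # sample as pixel corners
    q=topl(p,np.r_[np.c_[xs+a-.5,ys+c-.5],np.c_[xs+a+.5,ys+c+.5],np.c_[xs+a-.5,ys+c+.5],np.c_[xs+a+.5,ys+c-.5]],.06)[:,:2]*1000
    r=cv2.minAreaRect(q.astype(np.float32)); print(r, "centroid",topl(p,[[xs.mean()+a,ys.mean()+c]],.06).round(4))
    k=np.polyfit(*topl(p,np.c_[xs+a,ys+c],.06)[:,[1,0]].T,1); print("slope",k)
# grey frame outline (top): housing top
f=T["frame"].astype(int); 
hsv=cv2.cvtColor(T["frame"].astype(np.uint8),cv2.COLOR_RGB2HSV)
m=((hsv[...,1]<70)&(hsv[...,2]>90)).astype(np.uint8); m[:146]=0; m[232:]=0;m[:,:280]=0;m[:,372:]=0
m=cv2.morphologyEx(m,cv2.MORPH_OPEN,np.ones((5,5)))
ys,xs=np.where(m); q=topl(T,np.c_[xs,ys],.06)[:,:2]*1000; print("frame",cv2.minAreaRect(q.astype(np.float32)))
z=[T["frame"][140:235,285:375],W["frame"][165:260,95:285]]
cv2.imwrite("pics/z3.png",np.hstack([cv2.resize(z[0],(376,400),interpolation=2),cv2.resize(z[1],(424,400),interpolation=2)])[:,:,::-1])
hs=cv2.cvtColor(W["frame"].astype(np.uint8),cv2.COLOR_RGB2HSV)
ww=[[366,155],[421,173],[401,227],[346,208]]
print("block",topl(W,ww,.06).round(4), topl(W,ww,.06).mean(0))
E
```

```text
top 51.333333333333336 148.33333333333334
((508.9032287597656, -30.411422729492188), (11.292326927185059, 149.71823120117188), 3.6039936542510986) centroid [[ 0.5089 -0.031   0.06  ]]
slope [-0.06540065  0.50691303]
wrist 49.333333333333336 199.0
((509.128662109375, -28.474151611328125), (7.348260402679443, 143.97122192382812), 3.756854295730591) centroid [[ 0.5084 -0.0247  0.06  ]]
slope [-0.05859968  0.5069988 ]
frame ((593.3320922851562, -26.06158447265625), (213.27464294433594, 203.15283203125), 3.405048370361328)
block [[0.4351 0.218  0.06  ]
 [0.4547 0.2968 0.06  ]
 [0.5359 0.2815 0.06  ]
 [0.5121 0.1983 0.06  ]] [0.48445948 0.24865226 0.06      ]
```

View pics/z3.png

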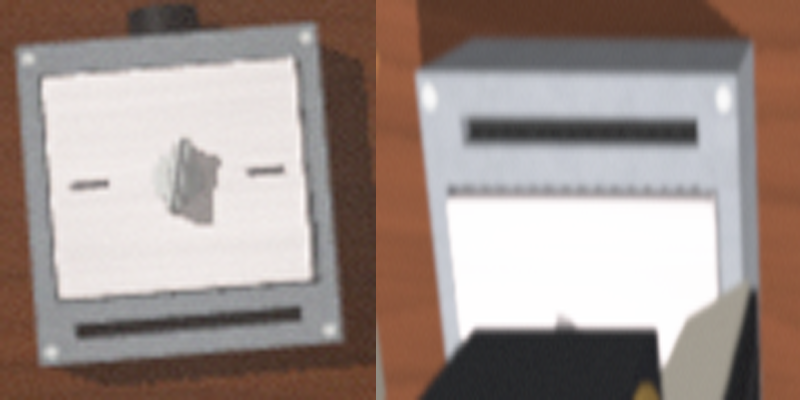

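Request:
{"fn": "carry_out", "kwargs": {
  "claw": [5,5,5,5,5,5,5,5,5,5,5,1,1,1,1,1,1,1],
  "delta_pos": [
    [-0.77,3.2,0],
    [-0.77,3.2,0],
    [-0.77,3.2,0],
    [0,0,3.5],
    [0,0,3.5],
    [0,0,3.5],
    [0,0,3.5],
    [0,0,3.0],
    [0,0,1.5],
    [0,0,0.9],
    [0,0,0],
    [0,0,0],
    [0,0,0],
    [0,0,0],
    [0,0,0],
    [0,0,0],
    [0,0,0],
    [0,0,0]
  ],
  "angular": [
    [0,0,0],
    [0,0,0],
    [0,0,0],
    [0,0,0],
    [0,0,0],
    [0,0,0],
    [0,0,0],
    [0,0,0],
    [0,0,0],
    [0,0,0],
    [0,0,0],
    [0,0,0],
    [0,0,0],
    [0,0,0],
    [0,0,0],
    [0,0,0],
    [0,0,0],
    [0,0,0]
  ],
  "force": 30
}}

```text
clock: 6.15
position: [0.4867, 0.2478, 0.0881]
ee_rot: [-0.099, 3.14, 0.001]
force: [-0.6, -0.0, 5.4]
width: 0.155
gripper_force: 30.0
```

Request:
{"fn": "carry_out", "kwargs": {
  "claw": [1,1,1,1,1,1],
  "delta_pos": [
    [0,0,-1.0],
    [0,0,-1.8],
    [0,0,-1.8],
    [0,0,-1.8],
    [0,0,-1.6],
    [0,0,0]
  ],
  "angular": [
    [0,0,0],
    [0,0,0],
    [0,0,0],
    [0,0,0],
    [0,0,0],
    [0,0,0]
  ]
}}

```text
clock: 6.75
position: [0.4877, 0.2483, 0.1701]
ee_rot: [-0.099, 3.137, 0.003]
force: [0.6, -0.5, -1.0]
width: 0.159
gripper_force: 30.0
```

```bash
python3 - <<'E'
from h import *
from cell import arm
p=arm.get_image("scene"); q=arm.get_image("wrist")
s=arm.observe(); print(s["position"],s["ee_rot"],s["force"])
P=s["position"]; X=np.array([[P[0],P[1],P[2]-.073],[P[0],P[1],P[2]-.028]])
print("expected tip, collar", proj(p,X),proj(q,X), [ (d["conf"],np.array(d["centre"])*[640,400]) for d in arm.place_of("stylus",p)+arm.place_of("stylus",q)])
u=proj(p,X)[0].astype(int); a=p["frame"][u[1]-70:u[1]+40,u[0]-60:u[0]+60]
u=proj(q,X)[0].astype(int); b=q["frame"][max(0,u[1]-80):u[1]+60,u[0]-60:u[0]+60]; print(u)
cv2.imwrite("pics/g4.png",np.hstack([cv2.resize(a,(390,420),interpolation=2),cv2.resize(b,(400,420),interpolation=2)])[:,:,::-1])
E
```

```text
[0.48645453 0.24769312 0.16776884] [-9.90617255e-02  3.13965817e+00  5.05311786e-04] [ 0.1497618   0.83624171 -1.33115744]
expected tip, collar [[351.44870218 134.60006073]
 [352.38978245 122.77693244]] [[313.89625022 209.14831658]
 [313.70619217 228.45530371]] [(0.5, array([319.424, 164.2  ])), (0.48, array([350.08, 136.6 ])), (0.96, array([230.208, 135.2  ])), (0.71, array([113.408, 203.6  ])), (0.62, array([314.112, 215.6  ]))]
[313 209]
```

View pics/g4.png

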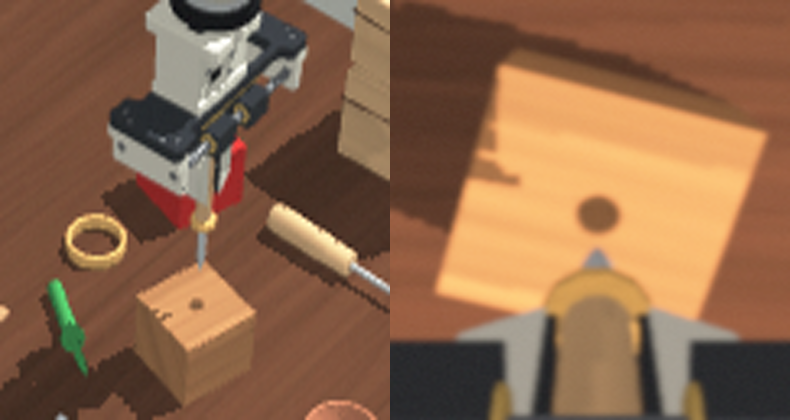

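```bash
python3 - <<'E'
from h import *
from cell import arm
q=arm.get_image("wrist"); p=arm.get_image("scene"); s=arm.observe();P=s["position"];print(P,R.from_rotvec(s["ee_rot"]).as_matrix().round(4)[:,2])
hs=cv2.cvtColor(q["frame"],cv2.COLOR_RGB2HSV); 
sub=q["frame"][196:220,300:330].astype(int); 
bl=(sub[...,2]>sub[...,0]-25); 
for r in range(8,24): print(196+r, ''.join('#' if x else '.' for x in bl[r]))
dk=q["frame"][185:215,300:330].astype(int).sum(2)<300
ys,xs=np.where(dk[:22]); u=[xs.mean()+300,ys.mean()+185]; print("hole px",u,len(xs),topl(q,u,.06))
print("tip@.0948",topl(q,[[315.4,210],[315.4,212]],P[2]-.073))
g=p["frame"][115:160,335:370].astype(int)
# scene: hole, tip
print("scene tip guess", proj(p,[P-[0,0,.073]]), "hole .486,.248", proj(p,[[.486,.248,.06]]))
u0=351-60;v0=134-70
print("scene seen tip",[u0+202/3.25,v0+266/3.818],"hole",[u0+196/3.25,v0+305/3.818],topl(p,[[u0+196/3.25,v0+305/3.818]],.06))
E
```

```text
[0.4859266  0.24738303 0.16680254] [-0.0015 -0.001  -1.    ]
204 ..............................
205 ..............................
206 ..............................
207 ..............................
208 ..............................
209 ..............................
210 ..............................
211 ..............................
212 ..............................
213 ...............#..............
214 ..............###.............
215 .............####.............
216 .............#####............
217 .............###..............
218 ..............................
219 ..............................
hole px [np.float64(315.89230769230767), np.float64(202.2)] 65 [[0.48840402 0.24898837 0.06      ]]
tip@.0948 [[0.48556885 0.24830401 0.09380254]
 [0.48741238 0.24842225 0.09380254]]
scene tip guess [[351.22782409 134.81840034]] hole .486,.248 [[350.69925892 143.28434413]]
scene seen tip [353.15384615384613, 133.66998428496595] hole [351.3076923076923, 143.88475641697224] [[0.48914129 0.24715123 0.06      ]]
```

Request:
{"fn": "carry_out", "kwargs": {
  "claw": [1,1,1,1,1,1,1,1,1,1,1],
  "delta_pos": [
    [-0.05,-2.0,0],
    [-0.06,-3.3,0],
    [-0.08,-3.5,0],
    [-0.08,-3.5,0],
    [-0.07,-3.5,0],
    [-0.06,-3.0,0],
    [-0.06,-2.0,0],
    [0,0,1.0],
    [0,0,1.0],
    [0,0,0],
    [0,0,0]
  ],
  "angular": [
    [0,0,0],
    [0,0,0],
    [0,0,0],
    [0,0,0],
    [0,0,0],
    [0,0,0],
    [0,0,0],
    [0,0,0],
    [0,0,0],
    [0,0,0],
    [0,0,0]
  ]
}}

```text
clock: 8.15
position: [0.5037, 0.0415, 0.1471]
ee_rot: [0.102, -3.138, -0.0]
force: [-0.0, -0.3, -1.0]
width: 0.156
gripper_force: 30.0
```

```bash
python3 - <<'E'
from h import *
from cell import arm
q=arm.get_image("wrist"); t=arm.get_image("scene"); s=arm.observe();P=s["position"];print(P,s["clock"],R.from_rotvec(s["ee_rot"]).as_matrix().round(4)[:,2])
np.savez("w5.npz",**{k:q[k] for k in("frame","mtx","T")})
print("tip exp",proj(q,[P-[0,0,.073]]),"groove L/R",proj(q,[[.5042,.0449,.06],[.5134,-.1049,.06]]))
print("scene tip",proj(t,[P-[0,0,.073]]),"groove L/R",proj(t,[[.5042,.0449,.06],[.5134,-.1049,.06]]))
a=q["frame"][150:250,150:350]; b=t["frame"][155:235,250:350]
cv2.imwrite("pics/g5.png",np.vstack([cv2.resize(a,(600,300),interpolation=2),cv2.resize(b,(600,300*16//10),interpolation=2)[:290]])[:,:,::-1])
E
```

```text
[0.50427949 0.0412848  0.14774878] 8.25 [-0.e+00  2.e-04 -1.e+00]
tip exp [[313.98734275 211.19383137]] groove L/R [[317.94972912 206.34412894]
 [155.83871392 205.7064572 ]]
scene tip [[308.51087778 177.30717106]] groove L/R [[309.36060542 180.34843711]
 [273.4773083  210.72452529]]
```

View pics/g5.png

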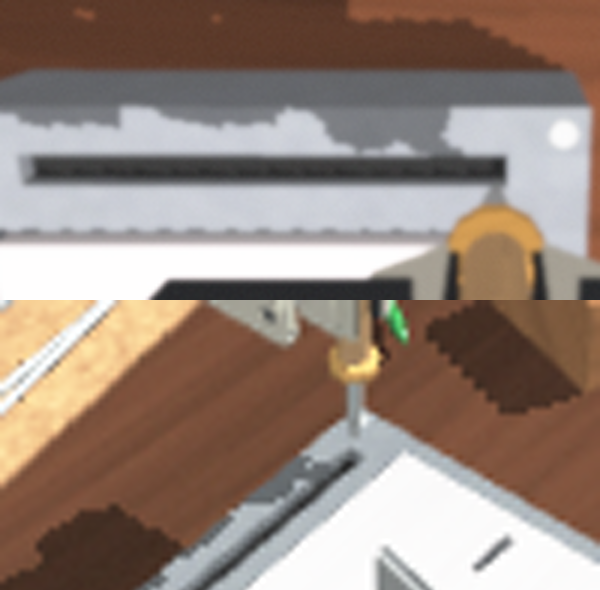

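Request:
{"fn": "carry_out", "kwargs": {
  "claw": [1,1,1,1,1,1],
  "delta_pos": [
    [0,-0.05,0.3],
    [0,0,0.5],
    [0,0,0.5],
    [0,0,0.5],
    [0,0,0.2],
    [0,0,0]
  ],
  "angular": [
    [0,0,0],
    [0,0,0],
    [0,0,0],
    [0,0,0],
    [0,0,0],
    [0,0,0]
  ]
}}

```text
clock: 8.85
position: [0.504, 0.0398, 0.1273]
ee_rot: [0.099, -3.139, 0.0]
force: [0.2, -0.9, 0.2]
width: 0.159
gripper_force: 30.0
```

```bash
python3 - <<'E'
from h import *
from cell import arm
q=arm.get_image("wrist"); t=arm.get_image("scene"); s=arm.observe();P=s["position"];print(P,s["force"],s["clock"])
a=q["frame"][180:230,290:340]; b=t["frame"][160:200,290:330]
cv2.imwrite("pics/g6.png",np.hstack([cv2.resize(a,(400,400),interpolation=2),cv2.resize(b,(400,400),interpolation=2)])[:,:,::-1])
E
```

```text
[0.50429793 0.03983714 0.12774987] [ 0.33184283  0.00334269 -0.62417505] 8.95
```

View pics/g6.png

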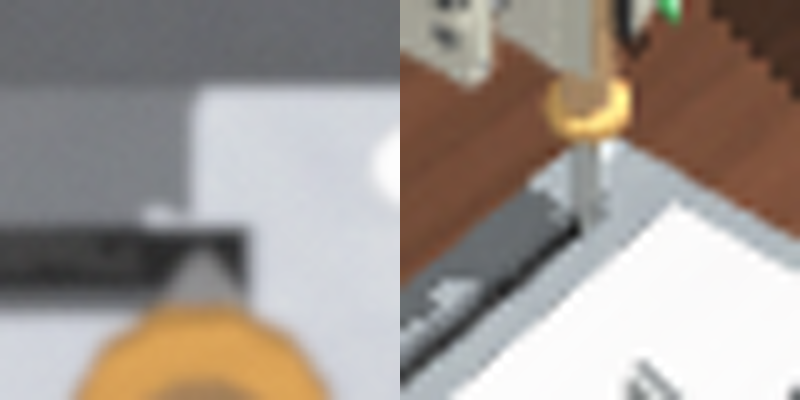

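The tip is inside the groove, about 4.5 mm from its left end wall, with no contact force. I'll move it a little closer to that end, then sweep.

Request:
{"fn": "carry_out", "kwargs": {
  "claw": [1,1,1,1,1,1,1,1,1,1,1,1,1,1,1,1,1,1,1,1],
  "delta_pos": [
    [0,0.1,0],
    [0,0.1,0.05],
    [0,0,0],
    [0,-0.4,0],
    [0,-0.4,0],
    [0,-0.4,0],
    [0,-0.4,0],
    [0,-0.4,0],
    [0,-0.4,0],
    [0,-0.4,0],
    [0,-0.4,0],
    [0,-0.4,0],
    [0,-0.4,0],
    [0,-0.4,0],
    [0,-0.4,0],
    [0,-0.4,0],
    [0,-0.4,0],
    [0,-0.4,0],
    [0,-0.4,0],
    [0,-0.4,0]
  ],
  "angular": [
    [0,0,0],
    [0,0,0],
    [0,0,0],
    [0,0,0],
    [0,0,0],
    [0,0,0],
    [0,0,0],
    [0,0,0],
    [0,0,0],
    [0,0,0],
    [0,0,0],
    [0,0,0],
    [0,0,0],
    [0,0,0],
    [0,0,0],
    [0,0,0],
    [0,0,0],
    [0,0,0],
    [0,0,0],
    [0,0,0]
  ]
}}

```text
clock: 10.95
position: [0.5084, -0.0263, 0.1272]
ee_rot: [0.099, -3.14, -0.0]
force: [-0.2, -0.3, -1.3]
width: 0.158
gripper_force: 30.0
```

Request:
{"fn": "carry_out", "kwargs": {
  "claw": [1,1,1,1,1,1,1,1,1,1,1,1,1,1,1,1,1,1,1],
  "delta_pos": [
    [0,-0.4,0],
    [0,-0.4,0],
    [0,-0.4,0],
    [0,-0.4,0],
    [0,-0.4,0],
    [0,-0.4,0],
    [0,-0.4,0],
    [0,-0.4,0],
    [0,-0.4,0],
    [0,-0.4,0],
    [0,-0.4,0],
    [0,-0.4,0],
    [0,-0.4,0],
    [0,-0.4,0],
    [0,-0.4,0],
    [0,-0.4,0],
    [0,-0.4,0],
    [0,-0.4,0],
    [0,0,0]
  ],
  "angular": [
    [0,0,0],
    [0,0,0],
    [0,0,0],
    [0,0,0],
    [0,0,0],
    [0,0,0],
    [0,0,0],
    [0,0,0],
    [0,0,0],
    [0,0,0],
    [0,0,0],
    [0,0,0],
    [0,0,0],
    [0,0,0],
    [0,0,0],
    [0,0,0],
    [0,0,0],
    [0,0,0],
    [0,0,0]
  ]
}}

```text
clock: 12.85
position: [0.513, -0.0986, 0.1272]
ee_rot: [-0.098, 3.14, -0.0]
force: [-0.3, -0.4, -0.2]
width: 0.159
gripper_force: 30.0
```

```bash
python3 - <<'E'
from h import *
from cell import arm
q=arm.get_image("wrist"); s=arm.observe();P=s["position"];print(P,s["force"],s["clock"],s["ee_rot"])
cv2.imwrite("pics/g7.png",cv2.resize(q["frame"][180:230,285:345],(480,400),interpolation=2)[:,:,::-1])
E
```

```text
[ 0.51294965 -0.09813214  0.12723649] [ 0.03505219  0.27571729 -0.28960323] 12.9 [-9.83693438e-02  3.14000106e+00 -9.60461089e-05]
```

View pics/g7.png

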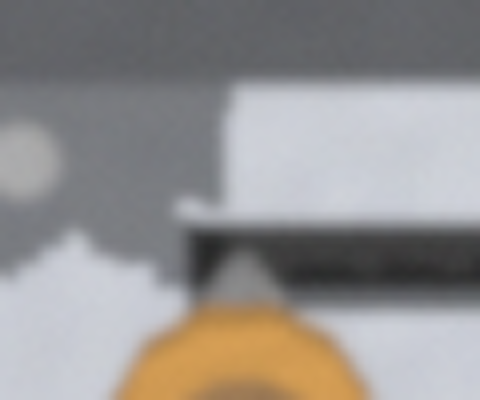

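Request:
{"fn": "carry_out", "kwargs": {
  "claw": [1,1,1,1,1,1,1,1,1,1,1,1,1,1,1,1,1,1,1],
  "delta_pos": [
    [0,-0.2,0],
    [0,-0.2,0],
    [0,0,0],
    [0,0,-0.85],
    [0,0,-1.6],
    [0,0,-1.6],
    [0.04,2.0,0],
    [0.04,3.5,0],
    [0.04,3.5,0],
    [0.04,3.5,0],
    [0.04,3.5,0],
    [0.04,3.5,0],
    [0.04,3.5,0],
    [0.04,3.5,0],
    [0.04,3.5,0],
    [0.04,3.0,0],
    [0.06,2.05,0],
    [0,0,0],
    [0,0,0]
  ],
  "angular": [
    [0,0,0],
    [0,0,0],
    [0,0,0],
    [0,0,0],
    [0,0,0],
    [0,0,0],
    [0,0,0],
    [0,0,0],
    [0,0,0],
    [0,0,0],
    [0,0,0],
    [0,0,0],
    [0,0,0],
    [0,0,0],
    [0,0,0],
    [0,0,0],
    [0,0,0],
    [0,0,0],
    [0,0,0]
  ]
}}

```text
clock: 14.8
position: [0.4864, 0.2477, 0.1681]
ee_rot: [-0.101, 3.14, -0.0]
force: [0.9, 0.0, -1.4]
width: 0.158
gripper_force: 30.0
```

```bash
python3 - <<'E'
from h import *
from cell import arm
q=arm.get_image("wrist"); s=arm.observe();P=s["position"];print(P,s["force"],s["clock"],s["ee_rot"])
sub=q["frame"][196:220,300:330].astype(int); bl=(sub[...,2]>sub[...,0]-25); ys,xs=np.where(bl[:20]);print(ys.min()+196,xs[ys==ys.min()].mean()+300)
ys,xs=np.where(q["frame"][185:207,300:330].astype(int).sum(2)<300); print(xs.mean()+300,ys.mean()+185)
E
```

```text
[0.48664125 0.24689705 0.1680413 ] [-0.13664814 -0.96769334  0.16295359] 14.85 [-9.85408476e-02  3.13981728e+00 -8.24576128e-04]
213 314.5
315.18461538461537 201.24615384615385
```

Request:
{"fn": "carry_out", "kwargs": {
  "claw": [1,1,1,1,1,1,1,1,1,5,5,5,5,5,5],
  "delta_pos": [
    [0,0,1.0],
    [0,0,1.2],
    [0,0,1.2],
    [0,0,1.2],
    [0,0,1.2],
    [0,0,1.2],
    [0,0,0.7],
    [0,0,0.3],
    [0,0,0],
    [0,0,0],
    [0,0,0],
    [0,0,0],
    [0,0,0],
    [0,0,0],
    [0,0,0]
  ],
  "angular": [
    [0,0,0],
    [0,0,0],
    [0,0,0],
    [0,0,0],
    [0,0,0],
    [0,0,0],
    [0,0,0],
    [0,0,0],
    [0,0,0],
    [0,0,0],
    [0,0,0],
    [0,0,0],
    [0,0,0],
    [0,0,0],
    [0,0,0]
  ]
}}

```text
clock: 16.35
position: [0.4865, 0.2477, 0.0877]
ee_rot: [-0.099, 3.14, 0.0]
force: [-0.3, -0.4, -0.5]
width: 0.544
gripper_force: 0.0
```

Request:
{"fn": "carry_out", "kwargs": {
  "claw": [5,5,5,5,5,5,5,5,5,5,5,5,5,5],
  "delta_pos": [
    [0,0,-2.0],
    [0,0,-3.0],
    [0,0,-3.2],
    [0,0,-3.0],
    [-1.24,-3.48,0],
    [-1.24,-3.48,0],
    [-1.24,-3.48,0],
    [-1.24,-3.48,0],
    [-1.24,-3.48,0],
    [-1.24,-3.48,0],
    [-1.24,-3.48,0],
    [-1.24,-3.48,0],
    [0,0,0],
    [0,0,0]
  ],
  "angular": [
    [0,0,0],
    [0,0,0],
    [0,0,0],
    [0,0,0],
    [0,0,0],
    [0,0,0],
    [0,0,0],
    [0,0,0],
    [0,0,0],
    [0,0,0],
    [0,0,0],
    [0,0,0],
    [0,0,0],
    [0,0,0]
  ]
}}

```text
clock: 17.75
position: [0.603, -0.0247, 0.1995]
ee_rot: [0.096, -3.14, -0.0]
force: [-0.6, 0.8, -0.5]
width: 0.544
gripper_force: 0.0
```

```bash
python3 - <<'E'
from h import *
from cell import arm
q=arm.get_image("wrist"); t=arm.get_image("scene"); s=arm.observe();P=s["position"];print(P,s["force"],s["clock"],s["joints"].round(2))
np.savez("w8.npz",**{k:q[k] for k in("frame","mtx","T")})
print("wing top centre",proj(q,[[.603,-.0237,.1]]),proj(t,[[.603,-.0237,.1]]),"collar exp scene",proj(t,[[.4865,.248,.06],[.4865,.248,.136]]))
b=t["frame"][105:165,315:395]
cv2.imwrite("pics/w8.png",np.hstack([cv2.resize(q["frame"][140:260,230:400],(500,353),interpolation=2),cv2.resize(b,(300,225),interpolation=2)[:,:].copy() if 0 else cv2.copyMakeBorder(cv2.resize(b,(300,225),interpolation=2),0,128,0,0,0)])[:,:,::-1])
E
```

```text
[ 0.60269938 -0.02249176  0.19953607] [1.27139401 0.45852039 1.25683257] 17.85 [-0.23  0.42  0.25  1.68 -0.12  1.05  1.7 ]
wing top centre [[315.45882069 201.80254099]] [[318.86753993 201.31154302]] collar exp scene [[350.82458428 143.35870642]
 [352.38835989 123.74567332]]
```

View pics/w8.png

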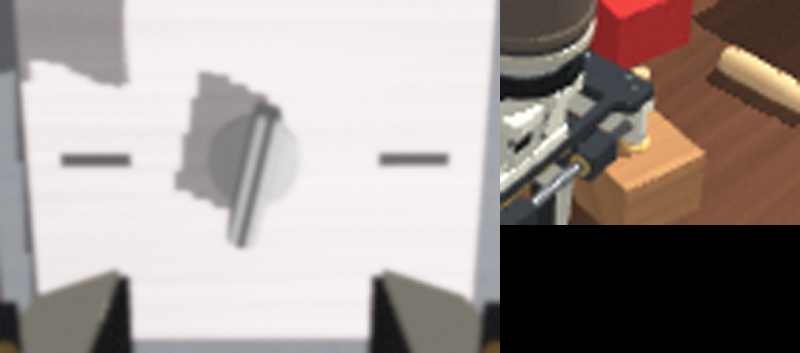

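```bash
cat >> h.py <<'E'
def wing_line(p,a,b,c,d,thr=(120,215)):
    pass
E
python3 - <<'E'
from h import *
W=dict(np.load("w8.npz"))
k=500/170
L=topl(W,[[230+266/k,140+115/k],[230+240/k,140+240/k]],.1);d=L[1]-L[0]; print("slot",L,np.degrees(np.arctan2(d[1],d[0])),L.mean(0))
L=topl(W,[[230+267/k,140+105/k],[230+238/k,140+246/k]],.1);d=L[1]-L[0]; print("bar",np.degrees(np.arctan2(d[1],d[0])),np.linalg.norm(d),L.mean(0))
M=topl(W,[[230+95/k,140+159/k],[230+414/k,140+158.5/k]],.068);d=M[1]-M[0]; print("marks",M.mean(0),np.degrees(np.arctan2(d[1],d[0]))-90,np.linalg.norm(d))
E
```

```text
slot [[ 0.58038455 -0.02038626  0.1       ]
 [ 0.62359883 -0.02624415  0.1       ]] -7.71964434730624 [ 0.60199169 -0.02331521  0.1       ]
bar -7.613801381523124 0.049109682873543704 [ 0.60145055 -0.02353831  0.1       ]
marks [ 0.60357324 -0.02248769  0.068     ] 3.6184366100888923 0.11697922389785649
```

Request:
{"fn": "carry_out", "kwargs": {
  "claw": [4,4,4,4,4,4,4,4,4,4,0.7,0.7,0.7,0.7,0.7,0.7],
  "delta_pos": [
    [0,0,0],
    [0,0,0],
    [0,0,2.0],
    [0,0,2.8],
    [0,0,2.8],
    [0,0,2.4],
    [0,0,1.2],
    [0,0,0.6],
    [0,0,0.4],
    [0,0,0],
    [0,0,0],
    [0,0,0],
    [0,0,0],
    [0,0,0],
    [0,0,0],
    [0,0,0]
  ],
  "angular": [
    [0,0,0.1],
    [0,0,0.097],
    [0,0,0],
    [0,0,0],
    [0,0,0],
    [0,0,0],
    [0,0,0],
    [0,0,0],
    [0,0,0],
    [0,0,0],
    [0,0,0],
    [0,0,0],
    [0,0,0],
    [0,0,0],
    [0,0,0],
    [0,0,0]
  ],
  "force": 20
}}

```text
clock: 19.45
position: [0.6033, -0.0237, 0.078]
ee_rot: [0.21, 3.134, 0.0]
force: [-0.8, -0.5, 3.5]
width: 0.107
gripper_force: 19.9
```

Request:
{"fn": "carry_out", "kwargs": {
  "claw": [0.7,0.7,0.7,0.7,0.7,0.7,0.7,0.7,0.7,0.7,0.7,0.7,0.7,0.7],
  "delta_pos": [
    [0,0,-0.05],
    [0,0,0],
    [0,0,0],
    [0,0,0],
    [0,0,0],
    [0,0,0],
    [0,0,0],
    [0,0,0],
    [0,0,0],
    [0,0,0],
    [0,0,0],
    [0,0,0],
    [0,0,0],
    [0,0,0]
  ],
  "angular": [
    [0,0,0],
    [0,0,0.125],
    [0,0,0.125],
    [0,0,0.125],
    [0,0,0.125],
    [0,0,0.125],
    [0,0,0.125],
    [0,0,0.125],
    [0,0,0.125],
    [0,0,0.125],
    [0,0,0.125],
    [0,0,0.124],
    [0,0,0],
    [0,0,0]
  ]
}}

```text
clock: 20.85
position: [0.6031, -0.0238, 0.0781]
ee_rot: [2.146, 2.294, -0.0]
force: [1.5, 0.5, -2.4]
width: 0.109
gripper_force: 20.0
```

Request:
{"fn": "carry_out", "kwargs": {
  "claw": [3,3,3,3,3,3,3,3,3,3,3],
  "delta_pos": [
    [0,0,0],
    [0,0,0],
    [0,0,0],
    [0,0,0],
    [0,0,-0.5],
    [0,0,-2.5],
    [0,0,-3.0],
    [0,0,-3.0],
    [0,0,-3.2],
    [0,0,0],
    [0,0,0]
  ],
  "angular": [
    [0,0,0],
    [0,0,0],
    [0,0,0],
    [0,0,0],
    [0,0,0],
    [0,0,0],
    [0,0,0],
    [0,0,0],
    [0,0,0],
    [0,0,0],
    [0,0,0]
  ]
}}

```text
clock: 21.95
position: [0.6034, -0.0239, 0.201]
ee_rot: [2.15, 2.29, 0.002]
force: [0.3, 0.4, -0.2]
width: 0.325
gripper_force: 0.0
```

```bash
python3 - <<'E'
from h import *
from cell import arm
q=arm.get_image("wrist"); s=arm.observe();P=s["position"];print(P,s["force"],s["clock"],s["joints"].round(2),R.from_rotvec(s["ee_rot"]).as_matrix()[:,0])
np.savez("w9.npz",**{k:q[k] for k in("frame","mtx","T")})
cv2.imwrite("pics/w9.png",cv2.resize(q["frame"][120:270,230:400],(680,600),interpolation=2)[:,:,::-1])
E
```

```text
[ 0.60275446 -0.0236612   0.19999317] [ 0.21477174  0.42259587 -0.35396967] 22.0 [-0.55  0.49  0.73  1.71 -0.37  1.09  0.37] [-6.31811228e-02  9.98002002e-01  3.87919403e-04]
```

View pics/w9.png

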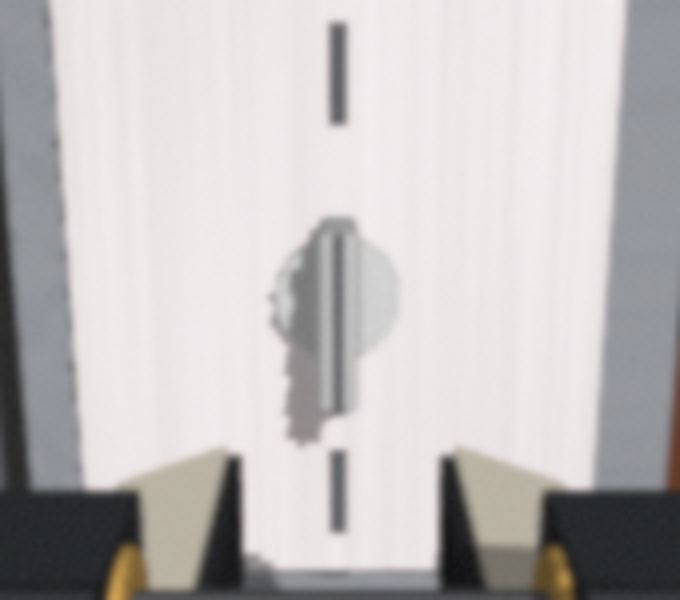

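The wing's slot at x≈338 (rows 230–410) lines up with both marks, also at x≈338. Now I'll press with the fingers shut on the wing's top.

Request:
{"fn": "carry_out", "kwargs": {
  "claw": [0,0,0,0,0,0,0,0,0,0],
  "delta_pos": [
    [0,0,0],
    [0,0,2.0],
    [0,0,2.8],
    [0,0,2.6],
    [0,0,1.4],
    [0,0,0.6],
    [0,0,0.3],
    [0,0,0.2],
    [0,0,0.2],
    [0,0,0]
  ],
  "angular": [
    [0,0,0],
    [0,0,0],
    [0,0,0],
    [0,0,0],
    [0,0,0],
    [0,0,0],
    [0,0,0],
    [0,0,0],
    [0,0,0],
    [0,0,0]
  ]
}}

```text
clock: 23.0
position: [0.6037, -0.024, 0.1001]
ee_rot: [2.15, 2.289, 0.002]
force: [-0.3, -0.4, 4.7]
width: 0.004
gripper_force: 2.0
```

Request:
{"fn": "carry_out", "kwargs": {
  "claw": [0,0,0,0,0,0,0],
  "delta_pos": [
    [0,0,0.15],
    [0,0,0.15],
    [0,0,0.15],
    [0,0,0.15],
    [0,0,0.15],
    [0,0,0.15],
    [0,0,0]
  ],
  "angular": [
    [0,0,0],
    [0,0,0],
    [0,0,0],
    [0,0,0],
    [0,0,0],
    [0,0,0],
    [0,0,0]
  ]
}}

```text
clock: 23.7
position: [0.6039, -0.024, 0.0922]
ee_rot: [2.15, 2.289, 0.003]
force: [-4.2, 1.0, 16.1]
width: 0.003
gripper_force: 7.9
```

Request:
{"fn": "carry_out", "kwargs": {
  "claw": [0,0,0,0],
  "delta_pos": [
    [0,0,0.04],
    [0,0,0.04],
    [0,0,0],
    [0,0,0]
  ],
  "angular": [
    [0,0,0],
    [0,0,0],
    [0,0,0],
    [0,0,0]
  ]
}}

```text
clock: 24.1
position: [0.604, -0.024, 0.0921]
ee_rot: [2.15, 2.289, 0.004]
force: [-6.5, 1.5, 24.1]
width: 0.008
gripper_force: 11.8
```

```bash
python3 - <<'E'
from h import *
from cell import arm
t=arm.get_image("scene"); q=arm.get_image("wrist"); f=[]
for i in range(4): s=arm.observe(); print(s["position"].round(4),s["force"].round(1),s["clock"])
a=t["frame"][105:165,315:395]; b=t["frame"][165:285,240:400]
cv2.imwrite("pics/e.png",np.vstack([cv2.resize(a,(400,300),interpolation=2),cv2.resize(b,(400,300),interpolation=2)])[:,:,::-1])
E
```

```text
[ 0.604  -0.024   0.0921] [-7.2  0.6 23.5] 24.2
[ 0.604  -0.024   0.0921] [-7.2  0.6 23.5] 24.2
[ 0.604  -0.024   0.0921] [-7.2  0.6 23.5] 24.2
[ 0.604  -0.024   0.0921] [-7.2  0.6 23.5] 24.2
```

View pics/e.png

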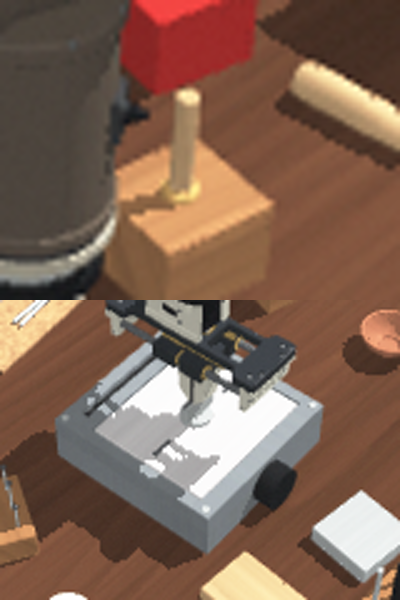

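The scriber stands home with its collar on the block. The cover is at its hard stop: the force rose from 16 to 24 N with no further movement. The cover also looks level with the frame.

```bash
python3 -c "
from cell import arm
print(arm.sign_off())"
```

```text
the job is handed in; nothing more can be done
None
```

I ran the scriber's tip along the groove to within about 2–3 mm of each end wall and stood it back home in its block, then lined the wing up with the marks. The job is handed in at about 24 s, with the arm still pressing the cover flush at about 24 N.

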